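# Pull a projector's air filter and show it to the magnifier

## Robot

A 7-joint arm with a two-finger parallel gripper is mounted at the origin on the work surface. World frame = base frame: x ahead of the robot, y to its left, z up, the work surface at z = 0. Lengths are in m, angles in rad, forces in N, time in s.
With the tool pointing down it reaches from about 0.4 to 0.85 m from the base axis. Payload 10.4 kg.
Tool frame: the origin (TCP) lies between the finger pads; the fingertips stand 11 mm ahead of it and the grasp point (between the pads) lies 8 mm behind it (r.tcp_to_tips is the distance from the TCP to the fingertips, in m); z points along the fingers, y is the line along which they close (so a half turn about z gives the same grasp; the last joint's range is limited). The gripper opens to 87 mm and grips with 3 to 60 N. Pads are 19 mm wide; open, the fingers measure 117 mm over their backs; the gripper's body (75 mm by 190 mm) begins 51 mm behind the grasp point.
Start: joints at [1.307, 0.332, -0.065, 1.46, 0.022, 1.35, -0.088], TCP at [0.149, -0.607, 0.202] pointing down, gripper open.
Joint ranges: [-2.6, 2.6], [-0.5, 2.12], [-1.47, 1.34], [0.16, 2.42], [-1.27, 4.41], [0.06, 2.06], [-2.6, 2.6]. Speed limits (rad/s): [2.22, 2.22, 2.79, 2.79, 3.14, 3.14, 3.14].

## Interface

Orientations are given as a unit quaternion [x, y, z, w].
In Python, from bench import r gives the robot as it stands. The module is installed in compiled form; this text tells all that it offers.
- The arm moves only by the shell command python3 -m crank 'ROWS' [FORCE]. ROWS is JSON, a list of rows, each an object of numbers: "claw": the closure, from -1 (fully open) to 1 (shut); "dx", "dy", "dz": the shift along the tool's x, y, z each as a share of 3 cm, from -1 to 1; "ax", "ay", "az": the turn, a rotation vector about the tool's x, y, z each as a share of 6 degrees, from -1 to 1. A call has 1 to 8 rows; each row shifts and turns the commanded pose from where the row before left it, along the tool's axes as they then stand; what a row does not reach is not made up. A row lasts 1/12 s, in which the tool goes at most 41.7 mm and 7.16 degrees, less where a joint would pass 70% of its speed; a pose out of reach is approached as far as the arm can. A call with a number of a shift or a turn outside -1 to 1 is refused whole. A call with a gripper value outside its range is refused whole. The fingers move at their own pace and stop on an object; FORCE is the grip in N (left out, the last holds). Time passes only in rows, so rows that do not move let the fingers close. It gives the time, the measured TCP pose, the force, the opening and the grip force at its end, in the units of the state.
- r.read_state(): the state, without advancing time (a new reading comes with each control period).
- r.camera(name): name is "scene" or "top" or "wrist"; returns a dict with "color" (400x640x3 uint8, red, green, blue), "mtx" (3x3 intrinsics, pixels), "k1" (the pictures are not rectified: a ray, as slopes to the right and down, at radius r is drawn at 1 + k1 r^2 times it, then the intrinsics apply), "R" (3x3) and "t" (3): a world point X has camera coordinates R X + t; the wrist camera has in their place "hand_eye" (4x4, takes a point from camera to tool coordinates, whose origin is the TCP and whose axes are the flange's). Camera axes: x right, y down, z forward; pixel columns grow to the right and rows downward; lengths in m; the calibration is good to about 2 mm. A picture is of the moment at which its call begins: read the wrist's pose just before it. There is no depth.
- r.close_job(): hands the job in; it is judged then, once.
The state is a dict: "time": time; "joint_positions": joint angles; "joint_vel": joint speeds; "joint_torque": joint torques, N m; "ee_pos": TCP position; "eef_rot": TCP orientation; "ft_force": force on the tool from outside, world axes, zero at the start; "torque": the same for the moment, N m; "width": finger opening in m; "grip_force": force on a finger pad.
Only numpy, scipy, OpenCV 4.12 (cv2) and the standard library are available. Lean on these libraries where they do the work, as an engineer would, in place of code of your own. Each camera call takes 0.05 s, during which the arm holds its last target. There are 200 camera calls.

## Task

The projector on the repair bench has been overheating: lift the air-filter cover on its top (it has a finger tongue), leave the cover standing open, and draw the filter cartridge (it has a pull tab) up out of its bay. Then hold the cartridge up in front of the magnifier lamp, on the lens side that faces the projector, centred on the lens about 10 cm from the glass with its broad face square to the glass. Finish there, still holding it in the gripper and touching nothing else with it, without bumping the lamp or disturbing the other things on the bench.

Things in the scene. Friction and masses are not known exactly. Their poses are not given: they have to be found in the camera images.
- projector: white portable video projector, 250 mm deep (its x), 300 wide (its y), 95 tall, fixed. Origin: centre of its underside, on the bench. Its lens looks to +x, away from the robot. The filter bay is in the top, near the -x edge on the +y side: a pit with x from -90 to -16 mm, y from -8 to 128, floor at z 12, under the cover.
- flap (a joint): angle of the air-filter cover: 0 closed (flush with the projector's top), grows as it is lifted, stop at 2.1 (leaning back beyond upright). A stiff friction hinge: about 1 N at the tongue moves it and it stays where it is left. Starts between 0 and 0.12.
- flap_hinge (a point): middle of the cover's hinge axis, at the cover's edge away from the robot (projector frame: x -12, y 60, z 93 mm). The axis runs along the projector's y. The axes of this point turn with the cover. The cover is a louvred white plate, 82 mm from hinge to free edge, 133 wide, 4 thick.
- flap_tongue (a point): grip point on the cover's finger tongue, 99 mm from the hinge axis. The tongue sticks out of the free edge in the cover's plane: 24 mm long (9 beyond this point), 26 wide along the hinge axis, 5 thick. Closed: at height 93 mm over a finger scoop in the casing, 104 mm wide, 29 mm in x (open to -x), floor at height 65. Can be pinched by its two sides from above.
- filter: filter cartridge: flat upright pleated plate in a grey frame, 12 mm thick (its x), 112 wide (its y), 64 tall; pull tab 36 wide, 12 thick, 12 tall mid top edge (tab top 76 mm up). 40 to 120 g. Origin: centre of its underside. Stands in the bay, thickness along the projector's x, tab top at height 88, 31 mm free either side of the tab.
- filter_mid (a point): centre of the cartridge plate, 32 mm above its underside; same axes as the cartridge, x is the normal of its broad faces. At the start the plate's ends stand in two guide channels (2 mm play each way in x, 2.5 mm in y); it is free of them once raised 60 mm, drawn straight up.
- lamp: white desk magnifier lamp, fixed: round base 156 mm across, 24 high; bent neck at the back; upright round head 128 mm across, 30 thick, centre 210 mm above the bench. Origin: centre of the base's underside. The lens axis is its x, level; the lens faces its -x side, towards the projector.
- lens (a point): centre of the magnifier's lens (100 mm across), 210 mm above the bench; same axes as the lamp: -x points out of the lens, towards the place to show things.
- mug: white ceramic mug, 82 mm across, 95 mm tall, bystander. Origin: centre of its underside.
- reel: metal solder reel, 64 mm across, 48 mm tall, bystander. Origin: centre of its underside.
- driver: screwdriver with black handle, 190 mm long, lying on the bench, bystander.
- spray: contact-cleaner can, 52 mm across, 170 mm tall, bystander. Origin: centre of its underside.

How it is judged:
By the outcome, as a careful person would: the job done as asked, in the order asked, and still so for the second after the job is handed in, while the arm keeps its last pose, push and grip.
It also fails if it takes over 51 s, if anything falls off the work surface, if the arm or the gripper's body presses on something with over 40 N, if the wrist force passes 120 N, or if a joint passes its speed limit or range.

## Working session

There is one attempt and no reset: what is moved stays moved. The work goes in short steps, Python scripts to look and compute and a shell command to move; the robot and the scene stay as the last step left them, time stands still between calls to the robot, and variables do not carry over. Pictures are saved under pics/ and viewed, at most 10 in all, crops included, and the job is handed in when it is done.

```bash
mkdir -p pics; python3 - <<'E'
from bench import r
import cv2,numpy as np
s=r.read_state()
print({k:np.round(v,3) for k,v in s.items()})
for n in("scene","top"):
    c=r.camera(n); cv2.imwrite(f"pics/{n}0.png",c["color"][:,:,::-1]); print(n,np.round(c["mtx"],1).tolist(),c["k1"],np.round(c["R"],3).tolist(),np.round(c["t"],3), (-c["R"].T@c["t"]).round(3))
E
```

```text
{'time': np.float64(0.0), 'joint_positions': array([ 1.307,  0.333, -0.065,  1.461,  0.022,  1.35 , -0.088]), 'joint_vel': array([0.001, 0.   , 0.002, 0.001, 0.001, 0.   , 0.   ]), 'joint_torque': array([-1.0000e-03, -6.2325e+01,  2.4000e-02, -3.8989e+01, -6.1000e-02,
        4.0000e-02,  0.0000e+00]), 'ee_pos': array([ 0.149, -0.607,  0.201]), 'eef_rot': array([ 0.993,  0.12 , -0.   , -0.001]), 'ft_force': array([0.663, 0.044, 0.637]), 'torque': array([-0.077,  0.02 , -0.056]), 'grip_force': np.float64(0.0), 'width': np.float64(0.087)}
scene [[516.9, 0.0, 323.3], [0.0, 516.9, 192.6], [0.0, 0.0, 1.0]] -0.10951551594859671 [[0.804, 0.595, -0.018], [0.319, -0.457, -0.83], [-0.502, 0.662, -0.557]] [-0.381 -0.062  2.059] [ 1.359 -1.164  1.089]
top [[472.5, 0.0, 318.7], [0.0, 472.5, 207.4], [0.0, 0.0, 1.0]] 0.009931711698695049 [[-0.004, -1.0, -0.011], [-0.988, 0.005, -0.155], [0.155, 0.011, -0.988]] [-0.031  0.553  1.293] [ 0.346 -0.048  1.363]
```

View pics/scene0.png

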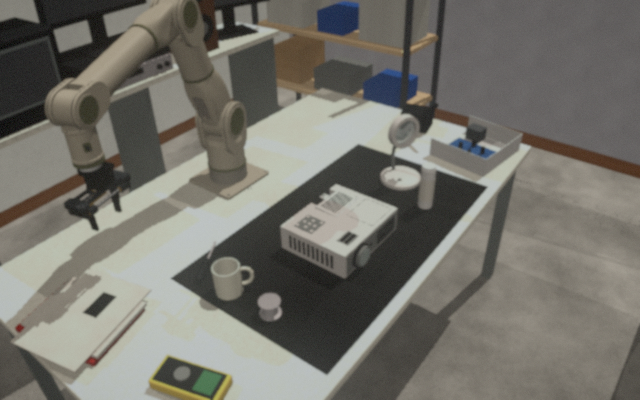

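View pics/top0.png

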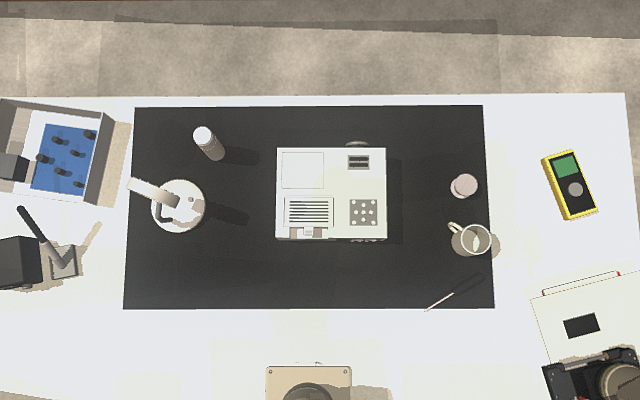

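Scene: the projector is centred near (331,195) in the top view, with its tongue at about (308,231). The lamp base is near (180,207) and its head near (153,192). Next I'll enlarge both.

```bash
cat > h.py <<'E'
import numpy as np,cv2
from scipy.spatial.transform import Rotation as Ro
def und(c,uv):
    p=(np.atleast_2d(uv).astype(float)-c["mtx"][:2,2])/c["mtx"][0,0]
    q=p.copy()
    for _ in range(30): q=p/(1+c["k1"]*(q**2).sum(1,keepdims=True))
    return q
def pose(c,s=None):
    if "R" in c: return np.array(c["R"]),np.array(c["t"])
    H=np.array(c["hand_eye"]); T=np.eye(4); T[:3,:3]=Ro.from_quat(s["eef_rot"]).as_matrix(); T[:3,3]=s["ee_pos"]
    M=np.linalg.inv(T@H); return M[:3,:3],M[:3,3]
def onz(c,uv,z,s=None):
    R,t=pose(c,s); o=-R.T@t
    d=np.c_[und(c,uv),np.ones(len(np.atleast_2d(uv)))]@R
    return o+d*((z-o[2])/d[:,2])[:,None]
def proj(c,X,s=None):
    R,t=pose(c,s); p=np.atleast_2d(X)@R.T+t; q=p[:,:2]/p[:,2:]
    return q*(1+c["k1"]*(q**2).sum(1,keepdims=True))*c["mtx"][0,0]+c["mtx"][:2,2]
E
python3 - <<'E'
import cv2,numpy as np
t=cv2.imread("pics/top0.png");s=cv2.imread("pics/scene0.png")
z=lambda im,x,y,w,h,W,H:cv2.resize(im[y:y+h,x:x+w],(W,H),interpolation=cv2.INTER_CUBIC)
o=np.vstack([np.hstack([z(t,265,140,130,110,400,338),z(t,115,165,110,93,400,338)]),np.hstack([z(s,270,175,140,92,400,262),z(s,370,100,80,100,210,262),np.zeros((262,190,3),np.uint8)])])
cv2.imwrite("pics/c1.png",o)
E
```

```text
(no output)
```

View pics/c1.png

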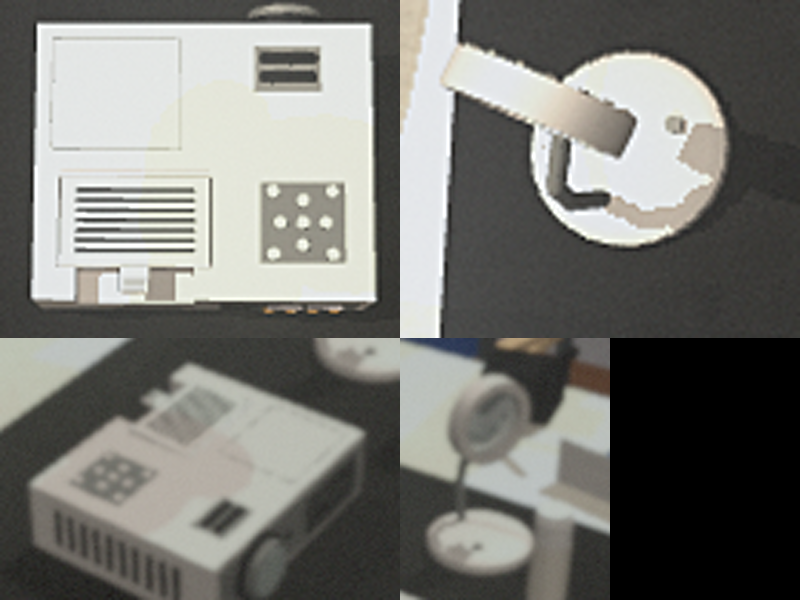

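The crop shows the projector top's corners, at (37,23), (368,25), (377,300) and (30,298) in crop pixels. The tongue is at about (133,280). The lamp head's rim band runs from (452,66) to (627,137), with the neck on the image's lower left side. In the scene view the lens ring faces the camera.

```bash
python3 - <<'E'
from bench import r
from h import *
from scipy.optimize import least_squares
c=r.camera("top"); sc=r.camera("scene")
f=lambda P:np.array([[265+u/400*130,140+v/338*110] for u,v in P])
P=onz(c,f([(37,23),(368,25),(377,299),(30,298)]),.095); print("corners",P.round(4).tolist())
for a,b in((0,1),(1,2),(2,3),(3,0)): print(np.linalg.norm(P[a]-P[b]).round(4),end=' ')
loc=np.array([(125,150),(125,-150),(-125,-150),(-125,150)])/1000
def res(q):
    k,s=np.cos(q[2]),np.sin(q[2]); return ((loc@np.array([[k,s],[-s,k]])+q[:2])-P[:,:2]).ravel()
q=least_squares(res,[.6,0,0]).x; print("\nproj",q.round(4),res(q).round(4))
k,s=np.cos(q[2]),np.sin(q[2]);Rz=np.array([[k,-s],[s,k]])
print("tongue pred",(q[:2]+Rz@[-.111,.06]).round(4)," seen",onz(c,f([(133,280)]),.097).round(4))
print("hinge",(q[:2]+Rz@[-.012,.06]).round(4))
g=lambda P:np.array([[115+(u-400)/400*110,165+v/338*93] for u,v in P])
B=g([(530,149),(728,149),(629,52),(629,246)]); print("base",onz(c,B,.02).round(4))
# head hull support
top=g([(443,85),(462,43),(637,115),(617,158)]); 
th=np.linspace(0,2*np.pi,60)
def cyl(h):
    ax=np.array([np.cos(h[2]),np.sin(h[2]),0]);ay=np.array([-ax[1],ax[0],0]);
    return np.vstack([np.array([h[0],h[1],.21])+e*ax+.064*(np.cos(th)[:,None]*ay+np.sin(th)[:,None]*[0,0,1]) for e in(-.015,.015)])
def rs(h):
    X=cyl(h);a=proj(c,X);b=proj(sc,X);o=[]
    for d in((-1,0),(1,0),(0,-1)): o.append((a@d).max()-(top@d).max())
    for d in((.37,-.93),): o.append((a@d).max()-(top@d).max())
    e=[388.7,420.3,113.4,147.7]
    o+=[b[:,0].min()-e[0],b[:,0].max()-e[1],b[:,1].min()-e[2],b[:,1].max()-e[3]]
    return o
for y0 in(1.5,2,2.5,3):
    z=least_squares(rs,[.62,.4,y0]); print("head",z.x.round(4),z.cost.round(2),np.round(z.fun,1))
E
```

```text
corners [[0.7137, 0.0809, 0.095], [0.7097, -0.217, 0.095], [0.4625, -0.2186, 0.095], [0.4648, 0.0846, 0.095]]
0.2979 0.2472 0.3032 0.2489 
proj [ 0.5877 -0.0675 -0.0079] [ 0.0002  0.0006  0.0018 -0.0015 -0.001   0.0021 -0.001  -0.0011]
tongue pred [ 0.4772 -0.0067]  seen [[ 0.48   -0.0057  0.097 ]]
hinge [ 0.5762 -0.0074]
base [[0.5634 0.4516 0.02  ]
 [0.5625 0.2942 0.02  ]
 [0.6416 0.3762 0.02  ]
 [0.4856 0.3696 0.02  ]]
head [0.5418 0.3818 1.0074] 139.1 [ -0.4  -7.8  -0.3   9.6  -2.5 -10.6  -2.1  -1.1]
head [0.5674 0.3768 2.7725] 5.77 [ 1.9  0.2  0.7  1.1 -1.8 -1.4  0.1  1. ]
head [0.5674 0.3768 2.7725] 5.77 [ 1.9  0.2  0.7  1.1 -1.8 -1.4  0.1  1. ]
head [0.5674 0.3768 2.7725] 5.77 [ 1.9  0.2  0.7  1.1 -1.8 -1.4  0.1  1. ]
```

```bash
cat >> h.py <<'E'
def rot(yaw,tilt=0): # tool down, tool x at world yaw; tilt about tool y
    return Ro.from_euler("z",yaw)*Ro.from_quat([1,0,0,0])*Ro.from_euler("y",tilt)
def plan(s,pts,claw,dec=2):
    """pts: list of (pos,Rotation,nrows); prints rows in tool axes"""
    p=np.array(s["ee_pos"]);R=Ro.from_quat(s["eef_rot"]);out=[]
    for tp,tR,n in pts:
        for i in range(n):
            k=n-i; d=R.inv().apply((np.array(tp)-p)/k)/.03; w=np.degrees((R.inv()*tR).as_rotvec()/k)/6
            d=d.round(dec);w=w.round(dec); out.append((d,w))
            p=p+R.apply(d*.03);R=R*Ro.from_rotvec(np.radians(w*6))
    m=max(max(abs(d).max(),abs(w).max()) for d,w in out); print("max",m,"end",p.round(4))
    N=["dx","dy","dz","ax","ay","az"]
    for j in range(0,len(out),8):
        print("["+",".join("{"+f'"claw":{claw},'+",".join(f'"{n}":{v:g}' for n,v in zip(N,np.r_[d,w]) if v)+"}" for d,w in out[j:j+8])+"]")
E
python3 - <<'E'
from bench import r
from h import *
s=r.read_state()
plan(s,[((.45,-.007,.25),rot(-.008),24)],-0.3)
E
```

```text
max 0.83 end [ 0.4499 -0.0071  0.2499]
[{"claw":-0.3,"dx":0.6,"dy":-0.71,"dz":-0.07,"az":0.1},{"claw":-0.3,"dx":0.6,"dy":-0.72,"dz":-0.07,"az":0.1},{"claw":-0.3,"dx":0.59,"dy":-0.72,"dz":-0.07,"az":0.1},{"claw":-0.3,"dx":0.58,"dy":-0.73,"dz":-0.07,"az":0.1},{"claw":-0.3,"dx":0.57,"dy":-0.73,"dz":-0.07,"az":0.1},{"claw":-0.3,"dx":0.57,"dy":-0.74,"dz":-0.07,"az":0.1},{"claw":-0.3,"dx":0.56,"dy":-0.75,"dz":-0.07,"az":0.1},{"claw":-0.3,"dx":0.55,"dy":-0.75,"dz":-0.07,"az":0.1}]
[{"claw":-0.3,"dx":0.54,"dy":-0.76,"dz":-0.07,"az":0.1},{"claw":-0.3,"dx":0.54,"dy":-0.76,"dz":-0.06,"az":0.1},{"claw":-0.3,"dx":0.53,"dy":-0.77,"dz":-0.07,"az":0.1},{"claw":-0.3,"dx":0.52,"dy":-0.77,"dz":-0.06,"az":0.1},{"claw":-0.3,"dx":0.51,"dy":-0.78,"dz":-0.07,"az":0.1},{"claw":-0.3,"dx":0.5,"dy":-0.78,"dz":-0.06,"az":0.1},{"claw":-0.3,"dx":0.49,"dy":-0.79,"dz":-0.07,"az":0.1},{"claw":-0.3,"dx":0.49,"dy":-0.8,"dz":-0.06,"az":0.1}]
[{"claw":-0.3,"dx":0.48,"dy":-0.8,"dz":-0.07,"az":0.1},{"claw":-0.3,"dx":0.47,"dy":-0.8,"dz":-0.06,"az":0.1},{"claw":-0.3,"dx":0.46,"dy":-0.81,"dz":-0.07,"az":0.1},{"claw":-0.3,"dx":0.45,"dy":-0.82,"dz":-0.06,"az":0.1},{"claw":-0.3,"dx":0.45,"dy":-0.82,"dz":-0.07,"az":0.09},{"claw":-0.3,"dx":0.44,"dy":-0.82,"dz":-0.06,"az":0.1},{"claw":-0.3,"dx":0.43,"dy":-0.83,"dz":-0.07,"az":0.09},{"claw":-0.3,"dx":0.41,"dy":-0.83,"dz":-0.06,"ax":-0.01,"az":0.1}]
```

```bash
python3 -m crank '[{"claw":-0.3,"dx":0.6,"dy":-0.7,"dz":-0.1,"az":0.3},{"claw":-0.3,"dx":0.6,"dy":-0.7,"dz":-0.1,"az":0.3},{"claw":-0.3,"dx":0.6,"dy":-0.7,"dz":-0.1,"az":0.3},{"claw":-0.3,"dx":0.5,"dy":-0.8,"dz":-0.1,"az":0.3},{"claw":-0.3,"dx":0.5,"dy":-0.8,"dz":-0.1,"az":0.3},{"claw":-0.3,"dx":0.5,"dy":-0.8,"dz":-0.1,"az":0.3},{"claw":-0.3,"dx":0.5,"dy":-0.8,"dz":-0.1,"az":0.3},{"claw":-0.3,"dx":0.5,"dy":-0.8,"dz":-0.1,"az":0.3}]' 20
python3 -m crank '[{"claw":-0.3,"dx":0.4,"dy":-0.9,"dz":-0.1},{"claw":-0.3,"dx":0.4,"dy":-0.9,"dz":-0.1},{"claw":-0.3,"dx":0.4,"dy":-0.9,"dz":-0.1},{"claw":-0.3,"dx":0.4,"dy":-0.9,"dz":-0.1},{"claw":-0.3,"dx":0.4,"dy":-0.9,"dz":-0.1},{"claw":-0.3,"dx":0.4,"dy":-0.9,"dz":-0.1},{"claw":-0.3,"dx":0.4,"dy":-0.9,"dz":-0.1},{"claw":-0.3,"dx":0.4,"dy":-0.9,"dz":-0.1}]'
```

```text
invalid input at $[0]: expected keys claw, dx, dy, dz, ax, ay, az
invalid input at $[0]: expected keys claw, dx, dy, dz, ax, ay, az
```

```bash
python3 -m crank '[{"claw":-0.3,"dx":0.6,"dy":-0.7,"dz":-0.1,"ax":0,"ay":0,"az":0.3},{"claw":-0.3,"dx":0.6,"dy":-0.7,"dz":-0.1,"ax":0,"ay":0,"az":0.3},{"claw":-0.3,"dx":0.6,"dy":-0.7,"dz":-0.1,"ax":0,"ay":0,"az":0.3},{"claw":-0.3,"dx":0.5,"dy":-0.8,"dz":-0.1,"ax":0,"ay":0,"az":0.3},{"claw":-0.3,"dx":0.5,"dy":-0.8,"dz":-0.1,"ax":0,"ay":0,"az":0.3},{"claw":-0.3,"dx":0.5,"dy":-0.8,"dz":-0.1,"ax":0,"ay":0,"az":0.3},{"claw":-0.3,"dx":0.5,"dy":-0.8,"dz":-0.1,"ax":0,"ay":0,"az":0.3},{"claw":-0.3,"dx":0.5,"dy":-0.8,"dz":-0.1,"ax":0,"ay":0,"az":0.3}]' 20
python3 -m crank '[{"claw":-0.3,"dx":0.4,"dy":-0.9,"dz":-0.1,"ax":0,"ay":0,"az":0},{"claw":-0.3,"dx":0.4,"dy":-0.9,"dz":-0.1,"ax":0,"ay":0,"az":0},{"claw":-0.3,"dx":0.4,"dy":-0.9,"dz":-0.1,"ax":0,"ay":0,"az":0},{"claw":-0.3,"dx":0.4,"dy":-0.9,"dz":-0.1,"ax":0,"ay":0,"az":0},{"claw":-0.3,"dx":0.4,"dy":-0.9,"dz":-0.1,"ax":0,"ay":0,"az":0},{"claw":-0.3,"dx":0.4,"dy":-0.9,"dz":-0.1,"ax":0,"ay":0,"az":0},{"claw":-0.3,"dx":0.4,"dy":-0.9,"dz":-0.1,"ax":0,"ay":0,"az":0},{"claw":-0.3,"dx":0.4,"dy":-0.9,"dz":-0.1,"ax":0,"ay":0,"az":0}]'
```

```text
time: 0.87
ee_pos: [0.2537, -0.4071, 0.2261]
eef_rot: [1.0, -0.006, -0.0, 0.0]
ft_force: [0.8, -0.9, 0.0]
width: 0.0567
grip_force: 0.0
time: 1.53
ee_pos: [0.3519, -0.192, 0.2501]
eef_rot: [1.0, -0.005, 0.0, 0.0]
ft_force: [1.0, 0.3, 0.3]
width: 0.0568
grip_force: 0.0
```

```bash
python3 -m crank '[{"claw":-0.3,"dx":0.4,"dy":-0.8,"dz":0,"ax":0,"ay":0,"az":0},{"claw":-0.3,"dx":0.4,"dy":-0.8,"dz":0,"ax":0,"ay":0,"az":0},{"claw":-0.3,"dx":0.4,"dy":-0.8,"dz":0,"ax":0,"ay":0,"az":0},{"claw":-0.3,"dx":0.4,"dy":-0.8,"dz":0,"ax":0,"ay":0,"az":0},{"claw":-0.3,"dx":0.4,"dy":-0.8,"dz":0,"ax":0,"ay":0,"az":0},{"claw":-0.3,"dx":0.4,"dy":-0.8,"dz":0,"ax":0,"ay":0,"az":0},{"claw":-0.3,"dx":0.4,"dy":-0.8,"dz":0,"ax":0,"ay":0,"az":0},{"claw":-0.3,"dx":0.4,"dy":-0.6,"dz":0,"ax":0,"ay":0,"az":0}]'
python3 - <<'E'
from bench import r
from h import *
s=r.read_state();c=r.camera("wrist");cv2.imwrite("pics/w1.png",c["color"][:,:,::-1])
np.savez("w1.npz",**{k:c[k] for k in("mtx","k1","hand_eye")},ee_pos=s["ee_pos"],eef_rot=s["eef_rot"])
print(s["ee_pos"],np.round(c["hand_eye"],3).tolist())
E
```

```text
time: 2.2
ee_pos: [0.45, -0.0063, 0.2501]
eef_rot: [1.0, -0.005, 0.0, 0.0]
ft_force: [0.8, -0.0, 1.5]
width: 0.0569
grip_force: 0.0
[ 0.45000518 -0.00627786  0.25013506] [[-0.0, -0.97, -0.244, 0.067], [1.0, -0.0, -0.0, -0.001], [0.0, -0.244, 0.97, -0.183], [0.0, 0.0, 0.0, 1.0]]
```

View pics/w1.png

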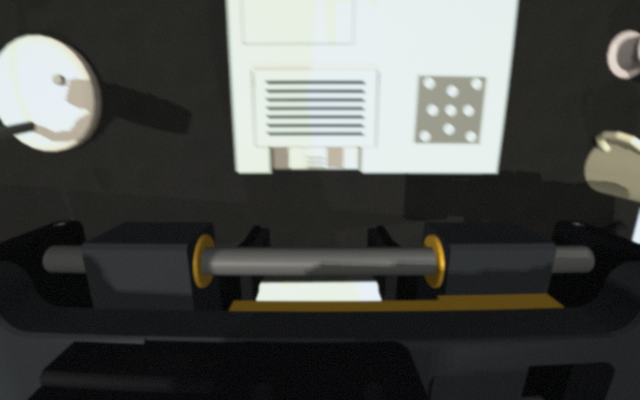

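The wrist view shows the tongue at about (316,158) and the near top corners of the projector at (236,173) and (499,174). The cover's left and right edges at its free end are at (253,147) and (376,147).

```bash
python3 - <<'E'
from h import *
d=dict(np.load("w1.npz"));P=onz(d,[(236,173),(499,174)],.095,d);print(P.round(4))
print(onz(d,[(253,147),(376,147),(255,69),(377,71),(316,158)],.095,d).round(4))
for y in(.0,.1): pass
q=[.5877,-.0675,-.0079];print(proj(d,[[.4765,-.0067,.095]],d))
E
python3 - <<'E'
import cv2
im=cv2.imread("pics/w1.png")[55:195,220:400]
cv2.imwrite("pics/w1c.png",cv2.resize(im,(720,560),interpolation=cv2.INTER_CUBIC))
E
```

```text
[[ 0.4653  0.0885  0.095 ]
 [ 0.4617 -0.216   0.095 ]]
[[ 0.4944  0.0672  0.095 ]
 [ 0.4931 -0.0708  0.095 ]
 [ 0.5766  0.0604  0.095 ]
 [ 0.5733 -0.0693  0.095 ]
 [ 0.4814 -0.0034  0.095 ]]
[[318.98487288 162.26845182]]
```

View pics/w1c.png

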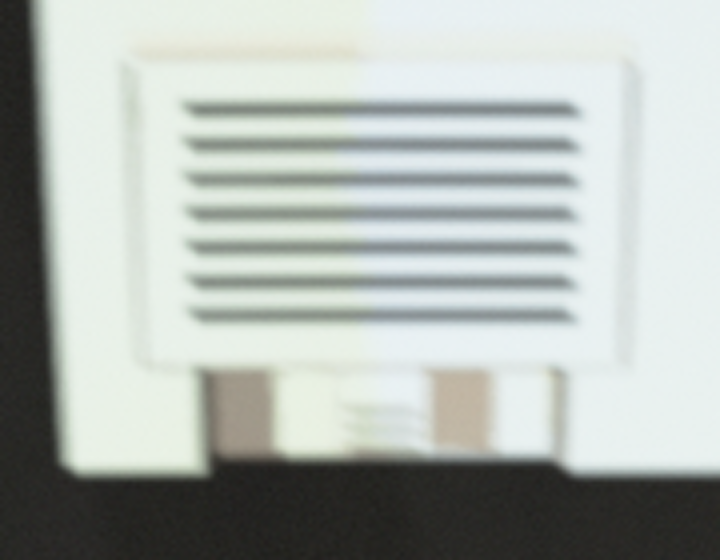

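The tongue's ridges and the scoop are centred at about (316,160). Averaging both views puts the tongue at (0.478, -0.005). Now descending to pinch it.

```bash
python3 -m crank '[{"claw":-0.3,"dx":0.3,"dy":0,"dz":0.8,"ax":0,"ay":0,"az":0},{"claw":-0.3,"dx":0.3,"dy":0,"dz":0.8,"ax":0,"ay":0,"az":0},{"claw":-0.3,"dx":0.3,"dy":0,"dz":0.8,"ax":0,"ay":0,"az":0},{"claw":-0.3,"dx":0,"dy":0,"dz":0.8,"ax":0,"ay":0,"az":0},{"claw":-0.3,"dx":0,"dy":0,"dz":0.7,"ax":0,"ay":0,"az":0},{"claw":-0.3,"dx":0,"dy":0,"dz":0.6,"ax":0,"ay":0,"az":0},{"claw":-0.3,"dx":0,"dy":0,"dz":0.6,"ax":0,"ay":0,"az":0},{"claw":-0.3,"dx":0,"dy":0,"dz":0,"ax":0,"ay":0,"az":0}]'
python3 -m crank '[{"claw":1,"dx":0,"dy":0,"dz":0,"ax":0,"ay":0,"az":0},{"claw":1,"dx":0,"dy":0,"dz":0,"ax":0,"ay":0,"az":0},{"claw":1,"dx":0,"dy":0,"dz":0,"ax":0,"ay":0,"az":0},{"claw":1,"dx":0,"dy":0,"dz":0,"ax":0,"ay":0,"az":0},{"claw":1,"dx":0,"dy":0,"dz":0,"ax":0,"ay":0,"az":0},{"claw":1,"dx":0,"dy":0,"dz":0,"ax":0,"ay":0,"az":0}]' 12
```

```text
time: 2.92
ee_pos: [0.4743, -0.0091, 0.0939]
eef_rot: [1.0, -0.005, -0.003, -0.0]
ft_force: [-0.9, -0.2, -0.3]
width: 0.0566
grip_force: 0.0
time: 3.42
ee_pos: [0.4769, -0.0089, 0.0974]
eef_rot: [1.0, -0.005, 0.0, 0.0]
ft_force: [0.4, -0.3, 0.4]
width: 0.0247
grip_force: 0.0
```

```bash
python3 -m crank '[{"claw":1,"dx":0,"dy":0,"dz":0,"ax":0,"ay":0,"az":0},{"claw":1,"dx":0,"dy":0,"dz":0,"ax":0,"ay":0,"az":0},{"claw":1,"dx":0,"dy":0,"dz":0,"ax":0,"ay":0,"az":0}]' 12
```

```text
time: 3.67
ee_pos: [0.4767, -0.0088, 0.097]
eef_rot: [1.0, -0.005, 0.0, 0.0]
ft_force: [0.1, -0.4, -0.5]
width: 0.0052
grip_force: 0.0
```

```bash
python3 - <<'E'
from bench import r
from h import *
s=r.read_state();print(s["width"],s["ee_pos"])
c=r.camera("wrist")["color"];t=r.camera("top")["color"];q=r.camera("scene")["color"]
o=np.vstack([np.hstack([cv2.resize(t[140:260,260:400],(400,300),interpolation=2),cv2.resize(q[130:250,270:410],(400,300),interpolation=2)]),np.hstack([cv2.resize(c,(400,250)),cv2.resize(c[100:200,240:400],(400,250),interpolation=2)])])
cv2.imwrite("pics/m1.png",o[:,:,::-1])
E
```

```text
0.005175061298582755 [ 0.47665783 -0.00879886  0.09699379]
```

View pics/m1.png

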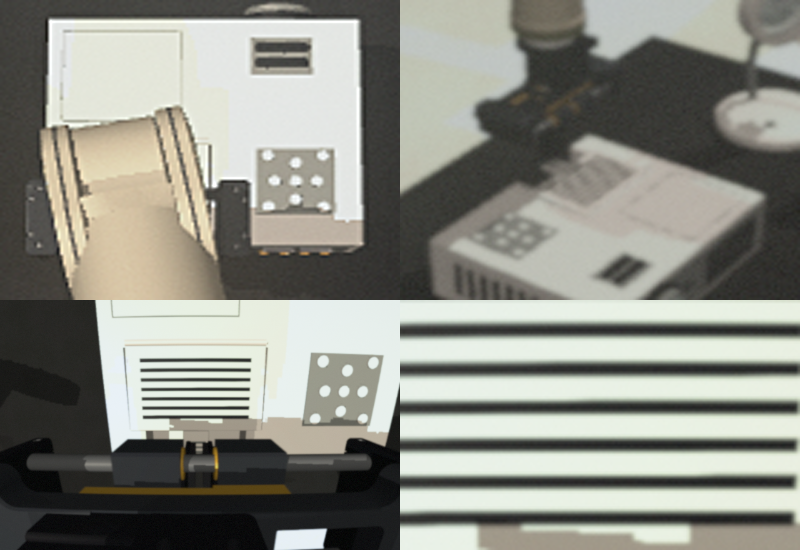

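```bash
python3 - <<'E'
from bench import r
from h import *
print(r.tcp_to_tips)
s=r.read_state();c=r.camera("wrist");p=s["ee_pos"]
print("tcp,tip,grasp px",proj(c,[p,p-[0,0,.011],p+[0,0,.008]],s).round(0).tolist())
for z in(.093,.1,.105,.12):print(z,proj(c,[[.4775,.008,z],[.4775,-.018,z],[.4685,-.005,z],[.4945,-.005,z]],s).round(0).tolist())
cv2.imwrite("pics/w2.png",cv2.resize(c["color"][200:340,180:460,::-1],(800,400),interpolation=2))
E
```

```text
0.011
tcp,tip,grasp px [[319.0, 232.0], [319.0, 226.0], [319.0, 236.0]]
0.093 [[294.0, 229.0], [333.0, 228.0], [314.0, 241.0], [313.0, 204.0]]
0.1 [[293.0, 232.0], [334.0, 232.0], [314.0, 245.0], [313.0, 206.0]]
0.105 [[292.0, 235.0], [334.0, 235.0], [314.0, 248.0], [313.0, 209.0]]
0.12 [[290.0, 244.0], [336.0, 244.0], [313.0, 259.0], [312.0, 216.0]]
```

View pics/w2.png

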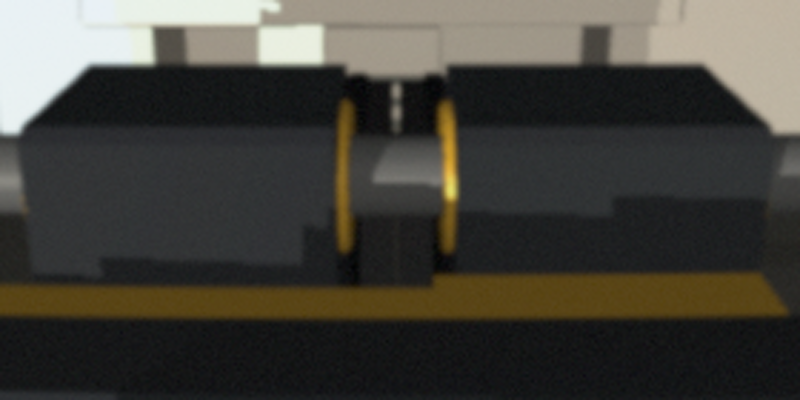

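Fingers are at (390,100) in the crop. They closed with nothing between them, and the tongue (323 to 440, rows 27 to 75) lies ahead of them. I'll back off and take a closer look.

```bash
python3 -m crank '[{"claw":-0.3,"dx":0,"dy":0,"dz":0,"ax":0,"ay":0,"az":0},{"claw":-0.3,"dx":0,"dy":0,"dz":0,"ax":0,"ay":0,"az":0},{"claw":-0.3,"dx":0,"dy":0,"dz":0,"ax":0,"ay":0,"az":0},{"claw":-0.3,"dx":0,"dy":0,"dz":-0.6,"ax":0,"ay":0,"az":0},{"claw":-0.3,"dx":0,"dy":-0.1,"dz":-0.8,"ax":0,"ay":0,"az":0},{"claw":-0.3,"dx":-0.6,"dy":0,"dz":-0.8,"ax":0,"ay":0,"az":0},{"claw":-0.3,"dx":-0.6,"dy":0,"dz":-0.2,"ax":0,"ay":0,"az":0},{"claw":-0.3,"dx":0,"dy":0,"dz":0,"ax":0,"ay":0,"az":0}]'
python3 - <<'E'
from bench import r
from h import *
d=dict(np.load("w1.npz"))
s=r.read_state();c=r.camera("wrist");print(s["ee_pos"],s["width"])
cv2.imwrite("pics/w3.png",cv2.resize(c["color"][90:240,215:415,::-1],(800,600),interpolation=2))
np.savez("w3.npz",**{k:c[k] for k in("mtx","k1","hand_eye")},ee_pos=s["ee_pos"],eef_rot=s["eef_rot"])
names=["floor L","floor R","tonguetip L","R","free edge","tongue .12 tip L"]
X=[[.4635,.047,.065],[.4635,-.057,.065],[.4685,.008,.0955],[.4685,-.018,.0955],[.4945,-.005,.095],[.4693,.008,.108]]
for n,a,b in zip(names,proj(d,X,d).round(1),proj(c,X,s).round(1)):print(n,a,b,((b-[215,90])*4).round(0))
E
```

```text
time: 4.53
ee_pos: [0.4398, -0.0052, 0.1706]
eef_rot: [1.0, -0.005, 0.001, 0.001]
ft_force: [0.6, 0.3, -1.4]
width: 0.046
grip_force: 0.0
[ 0.43977869 -0.005232    0.17064583] 0.04604959315499392
floor L [275.8 170.3] [264.9 171.9] [200. 328.]
floor R [359.6 169.5] [371.6 170.8] [626. 323.]
tonguetip L [306.1 169.5] [303.3 170.9] [353. 324.]
R [329.  169.3] [333.2 170.6] [473. 322.]
free edge [317.3 146.2] [317.9 140.4] [412. 202.]
tongue .12 tip L [305.7 170.4] [302.6 172.2] [350. 329.]
```

View pics/w3.png

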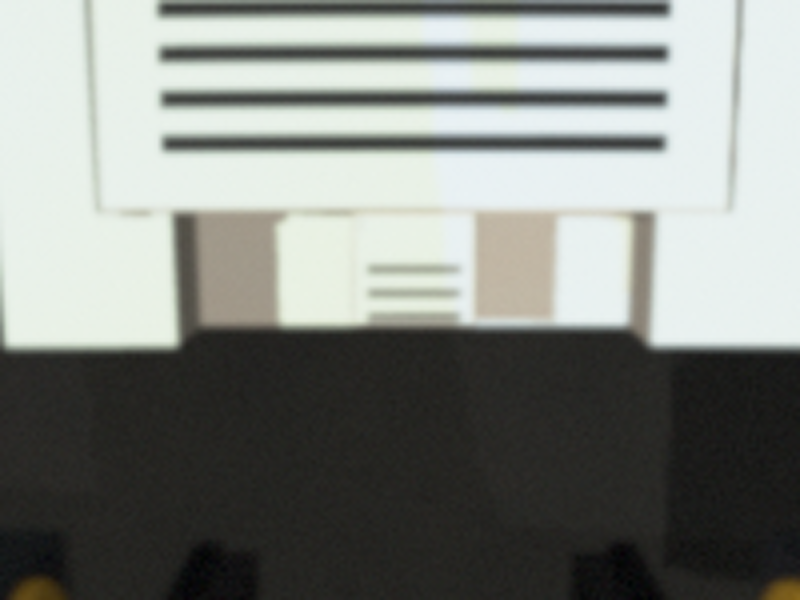

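The picture matches the predicted geometry: the tongue runs from (353,210) to (473,323) in the crop. The tongue is where I expected it, so the fingertips probably closed just above it. I'll go about 11 mm lower and slightly forward.

```bash
python3 -m crank '[{"claw":-0.3,"dx":0.7,"dy":0,"dz":0.3,"ax":0,"ay":0,"az":0},{"claw":-0.3,"dx":0.6,"dy":0,"dz":0.5,"ax":0,"ay":0,"az":0},{"claw":-0.3,"dx":0,"dy":0,"dz":0.5,"ax":0,"ay":0,"az":0},{"claw":-0.3,"dx":0,"dy":0,"dz":0.5,"ax":0,"ay":0,"az":0},{"claw":-0.3,"dx":0,"dy":0,"dz":0.4,"ax":0,"ay":0,"az":0},{"claw":-0.3,"dx":0,"dy":0,"dz":0.3,"ax":0,"ay":0,"az":0},{"claw":-0.3,"dx":0,"dy":0,"dz":0.2,"ax":0,"ay":0,"az":0},{"claw":-0.3,"dx":0,"dy":0,"dz":0.1,"ax":0,"ay":0,"az":0}]'
python3 -m crank '[{"claw":1,"dx":0,"dy":0,"dz":0,"ax":0,"ay":0,"az":0},{"claw":1,"dx":0,"dy":0,"dz":0,"ax":0,"ay":0,"az":0},{"claw":1,"dx":0,"dy":0,"dz":0,"ax":0,"ay":0,"az":0},{"claw":1,"dx":0,"dy":0,"dz":0,"ax":0,"ay":0,"az":0},{"claw":1,"dx":0,"dy":0,"dz":0,"ax":0,"ay":0,"az":0},{"claw":1,"dx":0,"dy":0,"dz":0,"ax":0,"ay":0,"az":0},{"claw":1,"dx":0,"dy":0,"dz":0,"ax":0,"ay":0,"az":0}]' 12
```

```text
time: 5.25
ee_pos: [0.4794, -0.0058, 0.0841]
eef_rot: [1.0, -0.005, -0.0, -0.0]
ft_force: [-0.3, 0.6, -0.4]
width: 0.0565
grip_force: 0.0
time: 5.83
ee_pos: [0.4798, -0.0059, 0.0851]
eef_rot: [1.0, -0.005, 0.0, 0.0]
ft_force: [0.1, -0.4, 0.2]
width: 0.0178
grip_force: 0.0
```

```bash
python3 - <<'E'
from bench import r
from h import *
s=r.read_state();c=r.camera("wrist");print(s["ee_pos"],s["width"],s["grip_force"])
q=r.camera("scene");p=s["ee_pos"]
a=c["color"][170:290,220:420];b=q["color"][170:245,270:370]
print(proj(q,[p,p-[0,0,.011],[.4685,-.005,.093],[.4945,-.005,.093]]).round(1).tolist())
print(proj(c,[p,p-[0,0,.011]],s).round(1).tolist())
o=np.hstack([cv2.resize(a,(480,288),interpolation=2),cv2.resize(b,(320,288),interpolation=2)])
cv2.imwrite("pics/w4.png",o[:,:,::-1])
E
```

```text
[ 0.47976647 -0.00585329  0.08511191] 0.017774516311798903 0.0
[[323.2, 199.4], [323.2, 202.1], [320.6, 196.4], [326.8, 198.8]]
[[319.3, 231.6], [319.2, 226.0]]
```

View pics/w4.png

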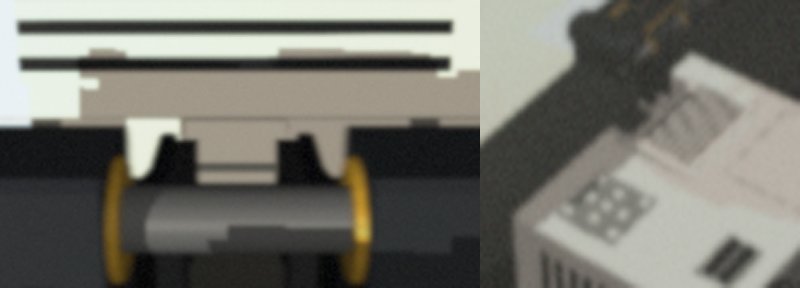

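The fingers at (185,160) and (295,160) now straddle the tongue (195 to 280). They are still closing, so I'll continue.

```bash
python3 -m crank '[{"claw":1,"dx":0,"dy":0,"dz":0,"ax":0,"ay":0,"az":0},{"claw":1,"dx":0,"dy":0,"dz":0,"ax":0,"ay":0,"az":0},{"claw":1,"dx":0,"dy":0,"dz":0,"ax":0,"ay":0,"az":0},{"claw":1,"dx":0,"dy":0,"dz":0,"ax":0,"ay":0,"az":0}]' 12
```

```text
time: 6.27
ee_pos: [0.4797, -0.0058, 0.0849]
eef_rot: [1.0, -0.005, 0.0, 0.0]
ft_force: [-0.0, -0.4, 0.3]
width: 0.0001
grip_force: 0.0
```

```bash
python3 -m crank '[{"claw":1,"dx":0,"dy":0,"dz":0.1,"ax":0,"ay":0,"az":0},{"claw":1,"dx":0,"dy":0,"dz":0.1,"ax":0,"ay":0,"az":0},{"claw":1,"dx":0,"dy":0,"dz":0,"ax":0,"ay":0,"az":0}]' 12; python3 - <<'E'
from bench import r
from h import *
s=r.read_state();c=r.camera("wrist")
a=c["color"][170:290,220:420]; t=r.camera("top")["color"]
cv2.imwrite("pics/w5.png",cv2.resize(a,(800,480),interpolation=2)[:,:,::-1])
d=dict(np.load("w3.npz"))
print(c["mtx"][0,0])
for z in (.093,.1,.105): print(z,proj(c,[[.4685,.008,z],[.4685,-.018,z],[.4945,.008,z],[.4945,-.018,z]],s).round(1).tolist())
E
```

```text
time: 6.52
ee_pos: [0.4793, -0.0058, 0.0783]
eef_rot: [1.0, -0.005, -0.0, -0.0]
ft_force: [0.0, 0.1, 0.3]
width: 0.0006
grip_force: 0.0
298.46040577085233
0.093 [[296.9, 256.8], [339.5, 256.4], [295.6, 216.1], [339.8, 215.7]]
0.1 [[296.1, 261.9], [340.3, 261.4], [294.7, 219.8], [340.7, 219.3]]
0.105 [[295.5, 265.7], [340.9, 265.3], [294.0, 222.6], [341.3, 222.1]]
```

```bash
python3 - <<'E'
from h import *
d=dict(np.load("w3.npz"));P=[(318,125.75),(318,114.75),(318,142.5)]
w4=dict(d);w4["ee_pos"]=np.array([.47977,-.00585,.08511]);w4["eef_rot"]=np.array([1,-.005,0,0.])
w2=dict(d);w2["ee_pos"]=np.array([.47666,-.0088,.097]);w2["eef_rot"]=np.array([1,-.005,0,0.])
for z in(.07,.08,.09,.095,.1,.105,.11):
    X=onz(d,P,z,d);print(z,X[:,0].round(4),proj(w4,X,w4)[:,1].round(1),proj(w2,X,w2)[:,1].round(1))
print("w4 seen: 2 louvres at",170+63/2.4,170+27/2.4,"free edge",170+119/2.4,"; w2 seen free edge",200+26*.35)
E
```

```text
0.07 [0.5067 0.5166 0.4914] [186.3 171.8 208.1] [178.7 164.9 199.6]
0.08 [0.5067 0.5162 0.4919] [189.4 174.7 211.4] [181.3 167.4 202.3]
0.09 [0.5067 0.5158 0.4925] [192.8 178.  215.1] [184.1 170.1 205.3]
0.095 [0.5067 0.5156 0.4927] [194.6 179.7 217.1] [185.6 171.5 207. ]
0.1 [0.5067 0.5155 0.493 ] [196.6 181.6 219.2] [187.3 173.  208.7]
0.105 [0.5066 0.5153 0.4932] [198.7 183.6 221.4] [188.9 174.7 210.5]
0.11 [0.5066 0.5151 0.4935] [200.9 185.7 223.7] [190.7 176.4 212.4]
w4 seen: 2 louvres at 196.25 181.25 free edge 219.58333333333334 ; w2 seen free edge 209.1
```

No contact at all, even though the cover's height triangulates correctly at about 0.099. The fingertips look nearer to the camera than the stated TCP offset implies. I'll check the real fingertip height by touching the bare casing top (z = 0.095) gently.

```bash
python3 -m crank '[{"claw":1,"dx":0,"dy":0,"dz":-0.6,"ax":0,"ay":0,"az":0},{"claw":1,"dx":0,"dy":0,"dz":-0.8,"ax":0,"ay":0,"az":0},{"claw":1,"dx":0,"dy":0.7,"dz":-0.2,"ax":0,"ay":0,"az":0},{"claw":1,"dx":0,"dy":0.8,"dz":0,"ax":0,"ay":0,"az":0},{"claw":1,"dx":0,"dy":0.8,"dz":0,"ax":0,"ay":0,"az":0},{"claw":1,"dx":0,"dy":0.6,"dz":0,"ax":0,"ay":0,"az":0},{"claw":1,"dx":0,"dy":0,"dz":0.2,"ax":0,"ay":0,"az":0},{"claw":1,"dx":0,"dy":0,"dz":0.1,"ax":0,"ay":0,"az":0}]'
python3 -m crank '[{"claw":1,"dx":0,"dy":0,"dz":0.05,"ax":0,"ay":0,"az":0},{"claw":1,"dx":0,"dy":0,"dz":0.05,"ax":0,"ay":0,"az":0},{"claw":1,"dx":0,"dy":0,"dz":0.05,"ax":0,"ay":0,"az":0},{"claw":1,"dx":0,"dy":0,"dz":0.05,"ax":0,"ay":0,"az":0}]'
```

```text
time: 7.28
ee_pos: [0.4785, -0.0935, 0.1174]
eef_rot: [1.0, -0.006, -0.0, -0.0]
ft_force: [-0.2, 0.5, 0.1]
width: 0.0006
grip_force: 0.0
time: 7.62
ee_pos: [0.4789, -0.092, 0.1119]
eef_rot: [1.0, -0.005, 0.0, 0.0]
ft_force: [0.5, 0.0, -0.4]
width: 0.0003
grip_force: 0.0
```

```bash
for i in 1; do python3 -m crank '[{"claw":1,"dx":0,"dy":0,"dz":0.05,"ax":0,"ay":0,"az":0},{"claw":1,"dx":0,"dy":0,"dz":0.05,"ax":0,"ay":0,"az":0},{"claw":1,"dx":0,"dy":0,"dz":0.05,"ax":0,"ay":0,"az":0},{"claw":1,"dx":0,"dy":0,"dz":0.05,"ax":0,"ay":0,"az":0},{"claw":1,"dx":0,"dy":0,"dz":0.05,"ax":0,"ay":0,"az":0}]'; done
```

```text
time: 8.03
ee_pos: [0.4787, -0.0928, 0.1043]
eef_rot: [1.0, -0.005, 0.0, 0.0]
ft_force: [0.1, 0.0, -0.8]
width: 0.0002
grip_force: 0.0
```

```bash
python3 -m crank '[{"claw":1,"dx":0,"dy":0,"dz":0.06,"ax":0,"ay":0,"az":0},{"claw":1,"dx":0,"dy":0,"dz":0.06,"ax":0,"ay":0,"az":0},{"claw":1,"dx":0,"dy":0,"dz":0.06,"ax":0,"ay":0,"az":0}]'
python3 -m crank '[{"claw":1,"dx":0,"dy":0,"dz":0.06,"ax":0,"ay":0,"az":0},{"claw":1,"dx":0,"dy":0,"dz":0.06,"ax":0,"ay":0,"az":0},{"claw":1,"dx":0,"dy":0,"dz":0.06,"ax":0,"ay":0,"az":0}]'
```

```text
time: 8.28
ee_pos: [0.4787, -0.0928, 0.0989]
eef_rot: [1.0, -0.005, 0.0, 0.0]
ft_force: [0.6, 0.1, 0.8]
width: 0.0005
grip_force: 0.0
time: 8.53
ee_pos: [0.4788, -0.0928, 0.0935]
eef_rot: [1.0, -0.005, 0.0, 0.0]
ft_force: [0.2, -0.2, 0.8]
width: 0.0003
grip_force: 0.0
```

```bash
for z in 1 ; do python3 -m crank '[{"claw":1,"dx":0,"dy":0,"dz":0.06,"ax":0,"ay":0,"az":0},{"claw":1,"dx":0,"dy":0,"dz":0.06,"ax":0,"ay":0,"az":0},{"claw":1,"dx":0,"dy":0,"dz":0.06,"ax":0,"ay":0,"az":0}]'; done
python3 -m crank '[{"claw":1,"dx":0,"dy":0,"dz":0.06,"ax":0,"ay":0,"az":0},{"claw":1,"dx":0,"dy":0,"dz":0.06,"ax":0,"ay":0,"az":0}]'
python3 -m crank '[{"claw":1,"dx":0,"dy":0,"dz":0.06,"ax":0,"ay":0,"az":0},{"claw":1,"dx":0,"dy":0,"dz":0.06,"ax":0,"ay":0,"az":0}]'
```

```text
time: 8.78
ee_pos: [0.4788, -0.0928, 0.0881]
eef_rot: [1.0, -0.005, 0.0, 0.0]
ft_force: [0.5, 0.7, 0.6]
width: 0.0007
grip_force: 0.0
time: 8.95
ee_pos: [0.4788, -0.0928, 0.0845]
eef_rot: [1.0, -0.005, 0.0, 0.0]
ft_force: [-1.0, 0.4, 0.2]
width: 0.0007
grip_force: 0.0
time: 9.12
ee_pos: [0.4788, -0.0928, 0.0809]
eef_rot: [1.0, -0.005, 0.0, 0.0]
ft_force: [-0.5, 0.4, 1.0]
width: 0.0003
grip_force: 0.0
```

```bash
python3 -m crank '[{"claw":1,"dx":0,"dy":0,"dz":0.05,"ax":0,"ay":0,"az":0},{"claw":1,"dx":0,"dy":0,"dz":0.05,"ax":0,"ay":0,"az":0}]'
python3 -m crank '[{"claw":1,"dx":0,"dy":0,"dz":0.05,"ax":0,"ay":0,"az":0},{"claw":1,"dx":0,"dy":0,"dz":0.05,"ax":0,"ay":0,"az":0}]'
```

```text
time: 9.28
ee_pos: [0.4788, -0.0928, 0.0779]
eef_rot: [1.0, -0.005, 0.0, 0.0]
ft_force: [-0.0, -0.3, 0.6]
width: 0.0004
grip_force: 0.0
time: 9.45
ee_pos: [0.4788, -0.0928, 0.0749]
eef_rot: [1.0, -0.005, 0.0, 0.0]
ft_force: [0.3, -0.2, 0.5]
width: 0.0002
grip_force: 0.0
```

```bash
python3 -m crank '[{"claw":1,"dx":0,"dy":0,"dz":0.05,"ax":0,"ay":0,"az":0},{"claw":1,"dx":0,"dy":0,"dz":0.05,"ax":0,"ay":0,"az":0}]'
python3 - <<'E'
from bench import r
from h import *
s=r.read_state();p=s["ee_pos"];q=r.camera("scene");c=r.camera("wrist")
print(p,proj(q,[p,p-[0,0,.011],p+[0,0,.043]]).round(1).tolist())
b=q["color"][150:240,260:380]
for P in [p-[0,0,.011],p+[0,0,.02]]:
    u=((proj(q,P)[0]-[260,150])*4).astype(int)
b=cv2.resize(b,(480,360),interpolation=2)
for z,col in((-.011,(255,0,0)),(.043,(0,255,0))):
    u=((proj(q,p+[0,0,z])[0]-[260,150])*4).astype(int); cv2.circle(b,tuple(map(int,u)),2,col,-1)
a=cv2.resize(c["color"][150:290,260:380],(309,360),interpolation=2)
cv2.imwrite("pics/w6.png",np.hstack([b,a])[:,:,::-1])
E
```

```text
time: 9.62
ee_pos: [0.4789, -0.0928, 0.0746]
eef_rot: [1.0, -0.005, -0.0, 0.001]
ft_force: [-23.0, 3.7, 57.3]
width: 0.0003
grip_force: 28.3
[ 0.47893928 -0.09284496  0.07457704] [[307.4, 214.2], [307.6, 216.8], [307.0, 203.6]]
```

View pics/w6.png

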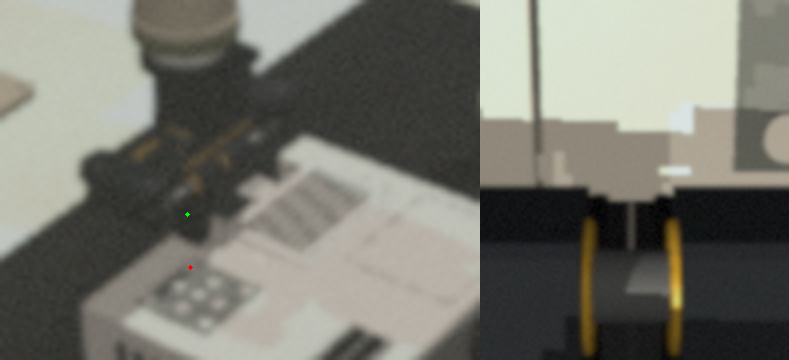

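Contact came at a reported TCP z of about 0.075 on a surface at 0.095. The real fingertips are therefore 20 mm behind the reported TCP, where the tool description puts them 11 mm ahead, so everything along the tool is about 31 mm short. I'll back off, apply that offset and grip the tongue.

```bash
python3 -m crank '[{"claw":1,"dx":0,"dy":0,"dz":-0.5,"ax":0,"ay":0,"az":0},{"claw":-0.3,"dx":0,"dy":-0.4,"dz":-0.5,"ax":0,"ay":0,"az":0},{"claw":-0.3,"dx":0,"dy":-0.7,"dz":0,"ax":0,"ay":0,"az":0},{"claw":-0.3,"dx":0,"dy":-0.8,"dz":0,"ax":0,"ay":0,"az":0},{"claw":-0.3,"dx":0,"dy":-0.7,"dz":0,"ax":0,"ay":0,"az":0},{"claw":-0.3,"dx":0,"dy":-0.3,"dz":0,"ax":0,"ay":0,"az":0},{"claw":-0.3,"dx":0,"dy":0,"dz":0,"ax":0,"ay":0,"az":0},{"claw":-0.3,"dx":0,"dy":0,"dz":0,"ax":0,"ay":0,"az":0}]' 12
```

```text
time: 10.38
ee_pos: [0.4797, -0.0064, 0.1019]
eef_rot: [1.0, -0.005, -0.0, 0.0]
ft_force: [0.2, -0.1, -0.9]
width: 0.0392
grip_force: 0.0
```

```bash
python3 -m crank '[{"claw":-0.3,"dx":0,"dy":-0.05,"dz":0.1,"ax":0,"ay":0,"az":0},{"claw":-0.3,"dx":-0.05,"dy":0,"dz":0.2,"ax":0,"ay":0,"az":0},{"claw":-0.3,"dx":0,"dy":0,"dz":0.3,"ax":0,"ay":0,"az":0},{"claw":-0.3,"dx":0,"dy":0,"dz":0.3,"ax":0,"ay":0,"az":0},{"claw":-0.3,"dx":0,"dy":0,"dz":0.2,"ax":0,"ay":0,"az":0},{"claw":-0.3,"dx":0,"dy":0,"dz":0.1,"ax":0,"ay":0,"az":0},{"claw":1,"dx":0,"dy":0,"dz":0,"ax":0,"ay":0,"az":0},{"claw":1,"dx":0,"dy":0,"dz":0,"ax":0,"ay":0,"az":0}]'
python3 -m crank '[{"claw":1,"dx":0,"dy":0,"dz":0,"ax":0,"ay":0,"az":0},{"claw":1,"dx":0,"dy":0,"dz":0,"ax":0,"ay":0,"az":0},{"claw":1,"dx":0,"dy":0,"dz":0,"ax":0,"ay":0,"az":0},{"claw":1,"dx":0,"dy":0,"dz":0,"ax":0,"ay":0,"az":0},{"claw":1,"dx":0,"dy":0,"dz":0,"ax":0,"ay":0,"az":0}]'
```

```text
time: 11.05
ee_pos: [0.4782, -0.0042, 0.0659]
eef_rot: [1.0, -0.005, -0.0, -0.0]
ft_force: [-0.6, -0.5, 0.5]
width: 0.0494
grip_force: 0.0
time: 11.47
ee_pos: [0.4783, -0.0052, 0.0662]
eef_rot: [1.0, -0.006, 0.0, 0.001]
ft_force: [0.2, -4.2, 0.1]
width: 0.0257
grip_force: 12.0
```

Gripped the tongue (26 mm, 12 N). Now swinging it along the arc.

```bash
python3 -m crank '[{"claw":1,"dx":0.04,"dy":0,"dz":-0.39,"ax":0,"ay":0,"az":0},{"claw":1,"dx":0.09,"dy":0,"dz":-0.38,"ax":0,"ay":0,"az":0},{"claw":1,"dx":0.13,"dy":0,"dz":-0.37,"ax":0,"ay":0,"az":0},{"claw":1,"dx":0.17,"dy":0,"dz":-0.35,"ax":0,"ay":0,"az":0},{"claw":1,"dx":0.22,"dy":0,"dz":-0.33,"ax":0,"ay":0,"az":0},{"claw":1,"dx":0.25,"dy":0,"dz":-0.3,"ax":0,"ay":0,"az":0},{"claw":1,"dx":0.29,"dy":0,"dz":-0.27,"ax":0,"ay":0,"az":0},{"claw":1,"dx":0.32,"dy":0,"dz":-0.23,"ax":0,"ay":0,"az":0}]' 15
```

```text
time: 12.13
ee_pos: [0.5233, -0.0057, 0.1456]
eef_rot: [1.0, -0.006, -0.001, 0.001]
ft_force: [-1.7, -4.0, -1.1]
width: 0.0257
grip_force: 15.0
```

```bash
python3 -m crank '[{"claw":1,"dx":0.34,"dy":0,"dz":-0.19,"ax":0,"ay":0,"az":0},{"claw":1,"dx":0.36,"dy":0,"dz":-0.15,"ax":0,"ay":0,"az":0},{"claw":1,"dx":0.38,"dy":0,"dz":-0.1,"ax":0,"ay":0,"az":0},{"claw":1,"dx":0.39,"dy":0,"dz":-0.06,"ax":0,"ay":0,"az":0},{"claw":1,"dx":0.39,"dy":0,"dz":-0.01,"ax":0,"ay":0,"az":0},{"claw":1,"dx":0.39,"dy":0,"dz":0.04,"ax":0,"ay":0,"az":0},{"claw":1,"dx":0.38,"dy":0,"dz":0.08,"ax":0,"ay":0,"az":0},{"claw":1,"dx":0.37,"dy":0,"dz":0.13,"ax":0,"ay":0,"az":0}]'
python3 -m crank '[{"claw":1,"dx":0,"dy":0,"dz":0,"ax":0,"ay":0,"az":0}]'
```

```text
time: 12.8
ee_pos: [0.6149, -0.0066, 0.1539]
eef_rot: [1.0, -0.006, 0.001, 0.0]
ft_force: [-0.5, -4.1, 5.4]
width: 0.0255
grip_force: 15.0
time: 12.88
ee_pos: [0.616, -0.0065, 0.1533]
eef_rot: [1.0, -0.006, 0.001, -0.0]
ft_force: [1.9, -5.7, 4.7]
width: 0.0256
grip_force: 15.0
```

The cover stands at about 1.98 rad. I'll release it, rise, and go above the tab at (0.5355, -0.0055).

```bash
python3 -m crank '[{"claw":-0.3,"dx":0,"dy":0,"dz":0,"ax":0,"ay":0,"az":0},{"claw":-0.3,"dx":0,"dy":0,"dz":0,"ax":0,"ay":0,"az":0},{"claw":-0.3,"dx":0,"dy":0,"dz":0,"ax":0,"ay":0,"az":0},{"claw":-0.3,"dx":0,"dy":0,"dz":-0.4,"ax":0,"ay":0,"az":0},{"claw":-0.3,"dx":0,"dy":0,"dz":-0.7,"ax":0,"ay":0,"az":0},{"claw":-0.3,"dx":-0.3,"dy":0,"dz":-0.7,"ax":0,"ay":0,"az":0},{"claw":-0.3,"dx":-0.8,"dy":0,"dz":-0.2,"ax":0,"ay":0,"az":0},{"claw":-0.3,"dx":-0.8,"dy":0,"dz":0,"ax":0,"ay":0,"az":0}]'
python3 -m crank '[{"claw":-0.3,"dx":-0.7,"dy":0,"dz":0,"ax":0,"ay":0,"az":0},{"claw":-0.3,"dx":-0.1,"dy":0,"dz":0,"ax":0,"ay":0,"az":0},{"claw":-0.3,"dx":0,"dy":0,"dz":0,"ax":0,"ay":0,"az":0}]'
python3 - <<'E'
from bench import r
from h import *
s=r.read_state();c=r.camera("wrist");cv2.imwrite("pics/w7.png",c["color"][:,:,::-1])
t=r.camera("top");cv2.imwrite("pics/t7.png",t["color"][:,:,::-1]);g=cv2.cvtColor(c["color"],cv2.COLOR_RGB2GRAY)
# predicted tab top corners
X=[[.5355+a,-.0055+b,.088] for a in(-.006,.006) for b in(.018,-.018)]
P=proj(c,X,s);print(s["ee_pos"],P.round(0).tolist())
u,v=P.mean(0).astype(int);print(u,v);print(g[v-24:v+24:4,u-60:u+60:6])
E
```

```text
time: 13.55
ee_pos: [0.557, -0.004, 0.2151]
eef_rot: [1.0, -0.005, 0.002, -0.0]
ft_force: [-0.5, 0.6, 0.8]
width: 0.0566
grip_force: 0.0
time: 13.8
ee_pos: [0.5319, -0.0049, 0.2137]
eef_rot: [1.0, -0.005, 0.001, 0.001]
ft_force: [0.9, -0.4, -0.0]
width: 0.0563
grip_force: 0.0
[ 0.53192038 -0.00487715  0.21371029] [[302.0, 193.0], [336.0, 193.0], [302.0, 182.0], [336.0, 182.0]]
319 187
[[ 82  62  56  54  86  85  86  86 133 143 142 141 141 139 140 141 140  68
   66  87]
 [ 78  68  66  44  85  85  84  85  95 141 140 143 141 140 139 140 139  73
   94  95]
 [ 98  98  92  42  80  79  80  80  84 116 113 114 115 114 114 113 112  73
  138 139]
 [ 97  97  83  56  74  79  78  75  77  78  76  79  79  78  81  84  85  71
  133 134]
 [ 97  97  82  88  89  87  86  86  69  66  68  68  70  83  87  91  88  92
   90 127]
 [ 95  98 162 146 146 144 145 137 135 133 135 133 134  89 138 141 140 140
  168 123]
 [ 95  99 147 142 143 142 142 133 143 142 141 140 138  89 139 139 138 137
  163 124]
 [ 93  99  94  77  98  98  98  99 137 137 140 141 138 124 136 135 136  91
  133 130]
 [ 94 100  89  62  85  84  83  84 110 138 139 137 138 138 139 138 137 103
  138 132]
 [ 86  91  89  83  83  83  83  82 109 138 139 139 139 138 137 138 137 135
  138 132]
 [ 81  82  92  94  92  92  92  92 108 122 123 122 120 120 119 118 120 119
  119 132]
 [ 80  88  99  99  98  99 101 108 107 109 108 108 107 109 109 108 107 108
  109 124]]
```

Pixel values put the cartridge's top frame at rows 181 to 190, columns 271 to 369, which agrees with the predicted tab at (319,187). Descending.

```bash
python3 -m crank '[{"claw":-0.3,"dx":0.1,"dy":0,"dz":0.7,"ax":0,"ay":0,"az":0},{"claw":-0.3,"dx":0,"dy":0,"dz":0.9,"ax":0,"ay":0,"az":0},{"claw":-0.3,"dx":0,"dy":0,"dz":0.9,"ax":0,"ay":0,"az":0},{"claw":-0.3,"dx":0,"dy":0,"dz":0.9,"ax":0,"ay":0,"az":0},{"claw":-0.3,"dx":0,"dy":0,"dz":0.7,"ax":0,"ay":0,"az":0},{"claw":-0.3,"dx":0,"dy":0,"dz":0.4,"ax":0,"ay":0,"az":0},{"claw":-0.3,"dx":0,"dy":0,"dz":0.3,"ax":0,"ay":0,"az":0},{"claw":-0.3,"dx":0,"dy":0,"dz":0.1,"ax":0,"ay":0,"az":0}]'
python3 -m crank '[{"claw":-0.3,"dx":0,"dy":0,"dz":0.05,"ax":0,"ay":0,"az":0},{"claw":-0.3,"dx":0,"dy":0,"dz":0,"ax":0,"ay":0,"az":0}]'
```

```text
time: 14.57
ee_pos: [0.5355, -0.0047, 0.0645]
eef_rot: [1.0, -0.005, -0.001, -0.0]
ft_force: [-0.5, -0.7, -0.0]
width: 0.0563
grip_force: 0.0
time: 14.73
ee_pos: [0.5362, -0.0048, 0.0647]
eef_rot: [1.0, -0.005, 0.001, -0.0]
ft_force: [-0.5, -0.4, -0.1]
width: 0.0567
grip_force: 0.0
```

```bash
python3 -m crank '[{"claw":-0.3,"dx":0,"dy":0,"dz":0.1,"ax":0,"ay":0,"az":0},{"claw":-0.3,"dx":0,"dy":0,"dz":0.08,"ax":0,"ay":0,"az":0},{"claw":1,"dx":0,"dy":0,"dz":0,"ax":0,"ay":0,"az":0},{"claw":1,"dx":0,"dy":0,"dz":0,"ax":0,"ay":0,"az":0},{"claw":1,"dx":0,"dy":0,"dz":0,"ax":0,"ay":0,"az":0},{"claw":1,"dx":0,"dy":0,"dz":0,"ax":0,"ay":0,"az":0},{"claw":1,"dx":0,"dy":0,"dz":0,"ax":0,"ay":0,"az":0},{"claw":1,"dx":0,"dy":0,"dz":0,"ax":0,"ay":0,"az":0}]' 35
```

```text
time: 15.4
ee_pos: [0.5356, -0.005, 0.0587]
eef_rot: [1.0, -0.005, 0.0, 0.0]
ft_force: [0.1, 0.2, 1.0]
width: 0.0354
grip_force: 35.0
```

Gripped the 36 mm tab at 35 N. Drawing it straight up.

```bash
python3 -m crank '[{"claw":1,"dx":0,"dy":0,"dz":-0.15,"ax":0,"ay":0,"az":0},{"claw":1,"dx":0,"dy":0,"dz":-0.3,"ax":0,"ay":0,"az":0},{"claw":1,"dx":0,"dy":0,"dz":-0.3,"ax":0,"ay":0,"az":0},{"claw":1,"dx":0,"dy":0,"dz":-0.3,"ax":0,"ay":0,"az":0},{"claw":1,"dx":0,"dy":0,"dz":-0.3,"ax":0,"ay":0,"az":0},{"claw":1,"dx":0,"dy":0,"dz":-0.3,"ax":0,"ay":0,"az":0},{"claw":1,"dx":0,"dy":0,"dz":-0.3,"ax":0,"ay":0,"az":0},{"claw":1,"dx":0,"dy":0,"dz":-0.3,"ax":0,"ay":0,"az":0}]'
python3 -m crank '[{"claw":1,"dx":0,"dy":0,"dz":-0.5,"ax":0,"ay":0,"az":0},{"claw":1,"dx":0,"dy":0,"dz":-0.7,"ax":0,"ay":0,"az":0},{"claw":1,"dx":0,"dy":0,"dz":-0.8,"ax":0,"ay":0,"az":0},{"claw":1,"dx":0,"dy":0,"dz":-0.8,"ax":0,"ay":0,"az":0},{"claw":1,"dx":0,"dy":0,"dz":-0.8,"ax":0,"ay":0,"az":0},{"claw":1,"dx":0,"dy":0,"dz":-0.8,"ax":0,"ay":0,"az":0},{"claw":1,"dx":0,"dy":0,"dz":-0.4,"ax":0,"ay":0,"az":0},{"claw":1,"dx":0,"dy":0,"dz":0,"ax":0,"ay":0,"az":0}]'
```

```text
time: 16.07
ee_pos: [0.5355, -0.0049, 0.1271]
eef_rot: [1.0, -0.005, 0.0, 0.0]
ft_force: [0.9, -0.9, -0.4]
width: 0.035
grip_force: 35.0
time: 16.73
ee_pos: [0.5366, -0.0046, 0.2728]
eef_rot: [1.0, -0.005, 0.002, 0.0]
ft_force: [-0.5, -0.4, -1.3]
width: 0.0352
grip_force: 35.0
```

```bash
python3 - <<'E'
from bench import r
from h import *
from scipy.optimize import minimize
from scipy.ndimage import map_coordinates
cs={n:r.camera(n) for n in("top","scene")}
G={}
for n in cs:
    im=cv2.GaussianBlur(cv2.imread(f"pics/{n}0.png").astype(np.float32),(0,0),.8)
    G[n]=[sum(cv2.Sobel(im[:,:,k],cv2.CV_32F,a,b) for k in range(3))/3 for a,b in((1,0),(0,1))]
th=np.linspace(0,2*np.pi,181)
def circ(h,e,R=.064):
    ax=np.array([np.cos(h[2]),np.sin(h[2]),0]);ay=np.array([-ax[1],ax[0],0])
    return np.array([h[0],h[1],.21])+e*ax+R*(np.cos(th)[:,None]*ay+np.sin(th)[:,None]*[0,0,1])
def score(h,n):
    P=np.vstack([proj(cs[n],circ(h,e)) for e in(-.015,.015)]).astype(np.float32)
    H=cv2.convexHull(P)[:,0]; H=np.vstack([H,H[:1]])
    L=np.r_[0,np.cumsum(np.linalg.norm(np.diff(H,axis=0),axis=1))]; t=np.linspace(0,L[-1],200)
    Q=np.c_[np.interp(t,L,H[:,0]),np.interp(t,L,H[:,1])];T=np.gradient(Q,axis=0);N=np.c_[-T[:,1],T[:,0]]/np.linalg.norm(T,axis=1)[:,None]
    g=[map_coordinates(k,[Q[:,1],Q[:,0]],order=1) for k in G[n]]
    return np.minimum(abs(g[0]*N[:,0]+g[1]*N[:,1]),150).mean()
for ns in(("top",),("scene",),("top","scene")):
    f=lambda h:-sum(score(h,n) for n in ns)
    c=[(f((x,y,a)),x,y,a) for x in np.arange(.545,.591,.005) for y in np.arange(.355,.396,.005) for a in np.arange(2.5,3.05,.05)]
    for b in sorted(c)[:3]:
        m=minimize(f,b[1:],method="Nelder-Mead",options=dict(initial_simplex=np.array(b[1:])+np.vstack([np.zeros(3),np.diag([.004,.004,.04])])))
        print(ns,m.x.round(4),round(m.fun,1))
# spray can top
print("spray",onz(cs["top"],[(202,134)],.17).round(3))
E
```

```text
('top',) [0.5671 0.3769 2.7595] -128.9
('top',) [0.5682 0.377  2.7342] -129.5
('top',) [0.5682 0.377  2.7341] -129.5
('scene',) [0.5673 0.3809 2.7888] -113.9
('scene',) [0.5673 0.3809 2.789 ] -113.9
('scene',) [0.5673 0.3809 2.7891] -113.9
('top', 'scene') [0.5674 0.3784 2.7699] -240.6
('top', 'scene') [0.5681 0.3782 2.7487] -240.5
('top', 'scene') [0.5681 0.3782 2.7487] -240.5
spray [[0.73  0.271 0.17 ]]
```

Lens at about (0.5675, 0.378, 0.21), with its outward normal at yaw -0.377. The target for the cartridge centre is (0.662, 0.3405, 0.21). I'll turn first, then travel along the tool's -y, which keeps clear of the lamp and passes over the spray can.

```bash
python3 -m crank '[{"claw":1,"dx":0,"dy":0,"dz":0,"ax":0,"ay":0,"az":0.4},{"claw":1,"dx":0,"dy":0,"dz":0,"ax":0,"ay":0,"az":0.7},{"claw":1,"dx":0,"dy":0,"dz":0,"ax":0,"ay":0,"az":0.7},{"claw":1,"dx":0,"dy":-0.1,"dz":0,"ax":0,"ay":0,"az":0.7},{"claw":1,"dx":0,"dy":-0.3,"dz":0,"ax":0,"ay":0,"az":0.6},{"claw":1,"dx":0,"dy":-0.5,"dz":0,"ax":0,"ay":0,"az":0.4},{"claw":1,"dx":0,"dy":-0.6,"dz":0,"ax":0,"ay":0,"az":0},{"claw":1,"dx":0,"dy":-0.7,"dz":0,"ax":0,"ay":0,"az":0}]'
python3 -m crank '[{"claw":1,"dx":0,"dy":-0.7,"dz":0,"ax":0,"ay":0,"az":0},{"claw":1,"dx":0,"dy":-0.8,"dz":0,"ax":0,"ay":0,"az":0},{"claw":1,"dx":0,"dy":-0.8,"dz":0,"ax":0,"ay":0,"az":0},{"claw":1,"dx":0,"dy":-0.8,"dz":0,"ax":0,"ay":0,"az":0},{"claw":1,"dx":0,"dy":-0.8,"dz":0,"ax":0,"ay":0,"az":0},{"claw":1,"dx":0,"dy":-0.8,"dz":0,"ax":0,"ay":0,"az":0},{"claw":1,"dx":0,"dy":-0.6,"dz":0,"ax":0,"ay":0,"az":0},{"claw":1,"dx":0,"dy":-0.3,"dz":0,"ax":0,"ay":0,"az":0}]'
python3 - <<'E'
from bench import r
from h import *
s=r.read_state();R=Ro.from_quat(s["eef_rot"])
print(s["ee_pos"].round(4),s["joint_positions"].round(2),"yaw",np.arctan2(*R.as_matrix()[[1,0],0]),"tool z",R.as_matrix()[:,2].round(4))
print("shift",(R.inv().apply(np.array([.6624,.3405,.2247])-s["ee_pos"])/.03).round(2))
E
```

```text
time: 17.5
ee_pos: [0.5572, 0.0568, 0.268]
eef_rot: [0.982, -0.188, -0.001, 0.001]
ft_force: [-0.4, -1.0, -1.3]
width: 0.0351
grip_force: 35.0
time: 18.17
ee_pos: [0.6188, 0.2161, 0.2671]
eef_rot: [0.983, -0.186, -0.002, 0.0]
ft_force: [-0.0, -0.3, -0.8]
width: 0.0351
grip_force: 35.0
[0.6188 0.2161 0.2671] [ 0.12  0.49 -0.79  1.23  0.34  1.56 -2.56] yaw -0.3738400975145862 tool z [-3.8e-03  1.0e-04 -1.0e+00]
shift [-0.16 -4.39  1.41]
```

Joint 7 is at -2.56, close to its -2.6 limit. A half turn presents the other broad face equally square, so I'll turn the tool back the other way. First I'll check the direction.

```bash
python3 -m crank '[{"claw":1,"dx":0,"dy":0,"dz":0,"ax":0,"ay":0,"az":-0.4},{"claw":1,"dx":0,"dy":0,"dz":0,"ax":0,"ay":0,"az":-0.8},{"claw":1,"dx":0,"dy":0,"dz":0,"ax":0,"ay":0,"az":-0.8}]'
python3 - <<'E'
from bench import r
s=r.read_state();print(s["ee_pos"].round(4),s["joint_positions"].round(2))
E
```

```text
time: 18.42
ee_pos: [0.6189, 0.2136, 0.2675]
eef_rot: [0.997, -0.081, -0.001, 0.001]
ft_force: [0.8, -0.1, -1.3]
width: 0.035
grip_force: 35.0
[0.6189 0.2136 0.2675] [ 0.15  0.5  -0.83  1.23  0.36  1.57 -2.35]
```

```bash
python3 -m crank '[{"claw":1,"dx":0,"dy":0,"dz":0,"ax":0,"ay":0,"az":-0.9},{"claw":1,"dx":0,"dy":0,"dz":0,"ax":0,"ay":0,"az":-0.9},{"claw":1,"dx":0,"dy":0,"dz":0,"ax":0,"ay":0,"az":-0.9},{"claw":1,"dx":0,"dy":0,"dz":0,"ax":0,"ay":0,"az":-0.9},{"claw":1,"dx":0,"dy":0,"dz":0,"ax":0,"ay":0,"az":-0.9},{"claw":1,"dx":0,"dy":0,"dz":0,"ax":0,"ay":0,"az":-0.9},{"claw":1,"dx":0,"dy":0,"dz":0,"ax":0,"ay":0,"az":-0.9},{"claw":1,"dx":0,"dy":0,"dz":0,"ax":0,"ay":0,"az":-0.9}]'
python3 -m crank '[{"claw":1,"dx":0,"dy":0,"dz":0,"ax":0,"ay":0,"az":-0.9},{"claw":1,"dx":0,"dy":0,"dz":0,"ax":0,"ay":0,"az":-0.9},{"claw":1,"dx":0,"dy":0,"dz":0,"ax":0,"ay":0,"az":-0.9},{"claw":1,"dx":0,"dy":0,"dz":0,"ax":0,"ay":0,"az":-0.9},{"claw":1,"dx":0,"dy":0,"dz":0,"ax":0,"ay":0,"az":-0.9},{"claw":1,"dx":0,"dy":0,"dz":0,"ax":0,"ay":0,"az":-0.9},{"claw":1,"dx":0,"dy":0,"dz":0,"ax":0,"ay":0,"az":-0.9},{"claw":1,"dx":0,"dy":0,"dz":0,"ax":0,"ay":0,"az":-0.9}]'
python3 -m crank '[{"claw":1,"dx":0,"dy":0,"dz":0,"ax":0,"ay":0,"az":-0.9},{"claw":1,"dx":0,"dy":0,"dz":0,"ax":0,"ay":0,"az":-0.9},{"claw":1,"dx":0,"dy":0,"dz":0,"ax":0,"ay":0,"az":-0.9},{"claw":1,"dx":0,"dy":0,"dz":0,"ax":0,"ay":0,"az":-0.9},{"claw":1,"dx":0,"dy":0,"dz":0,"ax":0,"ay":0,"az":-0.9},{"claw":1,"dx":0,"dy":0,"dz":0,"ax":0,"ay":0,"az":-0.9},{"claw":1,"dx":0,"dy":0,"dz":0,"ax":0,"ay":0,"az":-0.9},{"claw":1,"dx":0,"dy":0,"dz":0,"ax":0,"ay":0,"az":-0.9}]'
cat > st.py <<'E'
from bench import r
from h import *
s=r.read_state();R=Ro.from_quat(s["eef_rot"])
print(s["ee_pos"].round(4),s["joint_positions"].round(2),"yaw",np.arctan2(*R.as_matrix()[[1,0],0]).round(3),"tool z",R.as_matrix()[:,2].round(4),s["width"].round(4))
print("shift",(R.inv().apply(np.array([.6624,.3405,.2247])-s["ee_pos"])/.03).round(2),"turn",(np.degrees((R.inv()*rot(2.765)).as_rotvec())/6).round(2))
E
python3 st.py
```

```text
time: 19.08
ee_pos: [0.619, 0.2132, 0.2677]
eef_rot: [0.957, 0.292, -0.001, 0.0]
ft_force: [-0.5, 0.1, -2.0]
width: 0.0353
grip_force: 35.0
time: 19.75
ee_pos: [0.619, 0.2132, 0.2678]
eef_rot: [0.782, 0.623, -0.001, -0.0]
ft_force: [-0.1, 0.2, -0.2]
width: 0.0352
grip_force: 35.0
time: 20.42
ee_pos: [0.6191, 0.2133, 0.2679]
eef_rot: [0.498, 0.867, -0.001, -0.001]
ft_force: [0.9, 0.1, -0.3]
width: 0.0356
grip_force: 35.0Traceback (most recent call last):
  File "st.py", line 4, in <module>
    print(s["ee_pos"].round(4),s["joint_positions"].round(2),"yaw",np.arctan2(*R.as_matrix()[[1,0],0]).round(3),"tool z",R.as_matrix()[:,2].round(4),s["width"].round(4))
                                                                                                                                                     ^^^^^^^^^^^^^^^^
AttributeError: 'float' object has no attribute 'round'
```

```bash
sed -i 's/,s\["width"\].round(4)//' st.py; python3 -m crank '[{"claw":1,"dx":0,"dy":0,"dz":0,"ax":0,"ay":0,"az":-0.9},{"claw":1,"dx":0,"dy":0,"dz":0,"ax":0,"ay":0,"az":-0.9},{"claw":1,"dx":0,"dy":0,"dz":0,"ax":0,"ay":0,"az":-0.9},{"claw":1,"dx":0,"dy":0,"dz":0,"ax":0,"ay":0,"az":-0.9},{"claw":1,"dx":0,"dy":0,"dz":0,"ax":0,"ay":0,"az":-0.9},{"claw":1,"dx":0,"dy":0,"dz":0,"ax":0,"ay":0,"az":-0.9},{"claw":1,"dx":0,"dy":0,"dz":0,"ax":0,"ay":0,"az":-0.7},{"claw":1,"dx":0,"dy":0,"dz":0,"ax":0,"ay":0,"az":-0.2}]'; python3 st.py
```

```text
time: 21.08
ee_pos: [0.6191, 0.2133, 0.268]
eef_rot: [0.19, 0.982, -0.001, -0.001]
ft_force: [-1.4, 0.5, -1.5]
width: 0.0355
grip_force: 35.0
[0.6191 0.2133 0.268 ] [ 0.36  0.72 -1.34  1.22  0.7   1.7   0.38] yaw 2.759 tool z [-2.3e-03 -7.0e-04 -1.0e+00]
shift [0.24 4.47 1.44] turn [-0.01 -0.02 -0.06]
```

```bash
python3 -m crank '[{"claw":1,"dx":0.05,"dy":0.3,"dz":0,"ax":0,"ay":0,"az":0},{"claw":1,"dx":0.05,"dy":0.5,"dz":0,"ax":0,"ay":0,"az":0},{"claw":1,"dx":0.05,"dy":0.5,"dz":0,"ax":0,"ay":0,"az":0},{"claw":1,"dx":0.05,"dy":0.5,"dz":0,"ax":0,"ay":0,"az":0}]'; python3 st.py
```

```text
time: 21.42
ee_pos: [0.6345, 0.2668, 0.2692]
eef_rot: [0.194, 0.981, -0.0, -0.0]
ft_force: [0.7, 0.2, -0.9]
width: 0.0352
grip_force: 35.0
[0.6345 0.2668 0.2692] [ 0.21  0.76 -1.29  1.11  0.74  1.73  0.33] yaw 2.752 tool z [-6.e-04 -5.e-04 -1.e+00]
shift [0.07 2.63 1.48] turn [-0.01 -0.   -0.13]
```

```bash
python3 -m crank '[{"claw":1,"dx":0,"dy":0.5,"dz":0.2,"ax":0,"ay":0,"az":-0.1},{"claw":1,"dx":0,"dy":0.5,"dz":0.2,"ax":0,"ay":0,"az":0},{"claw":1,"dx":0,"dy":0.5,"dz":0.2,"ax":0,"ay":0,"az":0},{"claw":1,"dx":0,"dy":0.5,"dz":0.2,"ax":0,"ay":0,"az":0},{"claw":1,"dx":0,"dy":0.4,"dz":0.3,"ax":0,"ay":0,"az":0},{"claw":1,"dx":0,"dy":0.2,"dz":0.2,"ax":0,"ay":0,"az":0},{"claw":1,"dx":0,"dy":0,"dz":0.1,"ax":0,"ay":0,"az":0},{"claw":1,"dx":0,"dy":0,"dz":0,"ax":0,"ay":0,"az":0}]'; python3 st.py
```

```text
time: 22.08
ee_pos: [0.6629, 0.3383, 0.2268]
eef_rot: [0.188, 0.982, -0.001, -0.001]
ft_force: [0.1, 0.6, -1.7]
width: 0.0353
grip_force: 35.0
[0.6629 0.3383 0.2268] [ 0.02  0.87 -1.22  0.98  0.81  1.71  0.31] yaw 2.764 tool z [-1.3e-03 -9.0e-04 -1.0e+00]
shift [0.04 0.06 0.07] turn [-0.01 -0.01 -0.01]
```

```bash
python3 -m crank '[{"claw":1,"dx":0.04,"dy":0.06,"dz":0.06,"ax":0,"ay":0,"az":0},{"claw":1,"dx":0,"dy":0,"dz":0,"ax":0,"ay":0,"az":0},{"claw":1,"dx":0,"dy":0,"dz":0,"ax":0,"ay":0,"az":0}]'; python3 st.py; python3 - <<'E'
from bench import r
from h import *
from scipy.optimize import minimize
from scipy.ndimage import map_coordinates
s=r.read_state();c=r.camera("wrist");cv2.imwrite("pics/w9.png",c["color"][:,:,::-1])
im=cv2.GaussianBlur(c["color"].astype(np.float32),(0,0),1.5)
G=[cv2.Sobel(im,cv2.CV_32F,a,b).sum(2)/3 for a,b in((1,0),(0,1))]
th=np.linspace(0,2*np.pi,181)
def hull(h):
    ax=np.array([np.cos(h[2]),np.sin(h[2]),0]);ay=np.array([-ax[1],ax[0],0])
    P=np.vstack([proj(c,np.array([h[0],h[1],.21])+e*ax+.064*(np.cos(th)[:,None]*ay+np.sin(th)[:,None]*[0,0,1]),s) for e in(-.015,.015)]).astype(np.float32)
    H=cv2.convexHull(P)[:,0]; return np.vstack([H,H[:1]])
def score(h):
    H=hull(h);L=np.r_[0,np.cumsum(np.linalg.norm(np.diff(H,axis=0),axis=1))]; t=np.linspace(0,L[-1],300)
    Q=np.c_[np.interp(t,L,H[:,0]),np.interp(t,L,H[:,1])];T=np.gradient(Q,axis=0);N=np.c_[-T[:,1],T[:,0]]/(np.linalg.norm(T,axis=1)[:,None]+1e-9)
    g=[map_coordinates(k,[Q[:,1],Q[:,0]],order=1) for k in G]
    return np.minimum(abs(g[0]*N[:,0]+g[1]*N[:,1]),200).mean()
h0=(.5675,.378,2.765);H=hull(h0);print("hull box",H.min(0),H.max(0),score(h0))
C=sorted([(-score((h0[0]+a,h0[1]+b,h0[2]+w)),a,b,w) for a in np.arange(-.012,.0121,.003) for b in np.arange(-.012,.0121,.003) for w in np.arange(-.16,.161,.04)])
for k in C[:5]:
    m=minimize(lambda h:-score(h),np.array(h0)+k[1:],method="Nelder-Mead",options=dict(initial_simplex=np.array(h0)+k[1:]+np.vstack([np.zeros(3),np.diag([.002,.002,.02])])));print(m.x.round(4),round(m.fun,1))
E
```

```text
time: 22.33
ee_pos: [0.6631, 0.3397, 0.2267]
eef_rot: [0.188, 0.982, 0.0, 0.0]
ft_force: [1.1, -1.3, -0.6]
width: 0.0351
grip_force: 35.0
[0.6631 0.3397 0.2267] [ 0.02  0.87 -1.22  0.98  0.81  1.71  0.3 ] yaw 2.764 tool z [ 6.e-04  0.e+00 -1.e+00]
shift [0.03 0.02 0.07] turn [ 0.    0.01 -0.01]
hull box [207.51135    -3.3384995] [427.32852  98.91189] 75.34300120610021
[0.5662 0.3776 2.7576] -105.2
[0.5662 0.3776 2.7576] -105.2
[0.5662 0.3776 2.7576] -105.2
[0.5662 0.3776 2.7575] -105.2
[0.5662 0.3776 2.7576] -105.2
```

The close-up wrist fit agrees with the earlier lamp pose to about 1.3 mm and 0.4°. The cartridge is about 10.4 cm along the lens axis and centred within 2 mm, so I'm handing in.

```bash
python3 -m crank '[{"claw":1,"dx":0.06,"dy":0,"dz":0.06,"ax":0,"ay":0,"az":0},{"claw":1,"dx":0,"dy":0,"dz":0,"ax":0,"ay":0,"az":0},{"claw":1,"dx":0,"dy":0,"dz":0,"ax":0,"ay":0,"az":0},{"claw":1,"dx":0,"dy":0,"dz":0,"ax":0,"ay":0,"az":0}]'; python3 st.py; python3 -c "from bench import r; print(r.close_job())"
```

```text
time: 22.72
ee_pos: [0.6612, 0.3407, 0.2245]
eef_rot: [0.187, 0.982, -0.0, 0.0]
ft_force: [0.5, 0.5, -1.2]
width: 0.0356
grip_force: 35.0
[0.6612 0.3407 0.2245] [ 0.02  0.87 -1.22  0.99  0.81  1.71  0.3 ] yaw 2.764 tool z [ 1.e-04 -1.e-04 -1.e+00]
shift [-0.04  0.01 -0.01] turn [-0.    0.   -0.01]
the job is handed in; nothing more can be done
None
```

Job handed in at 22.7 s: cover left open at about 1.98 rad, and the cartridge held square to the lens, about 10 cm away and centred within a few mm by measurement; while finding the true fingertip height (about 31 mm short of the stated one), closed fingertips pressed the projector casing with about 57 N, which could count against the 40 N limit if fingertips are included.

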